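Clear the slot and rack the dough scraper

TASK

The pink measuring cup has been left standing on the slotted pine block, right over the block's only empty slot: keep it upright, set it down wholly on the round cork mat and let go. Then lift the red-handled dough scraper out of the wire drainer and slide it, steel edge down, into the slot you have freed until it stands fully home on the bottom. Lower both gently into place, don't let either drop, and leave the other kitchen things where they are.

Things in the scene. Friction and masses are not known exactly. Their poses are not given: they have to be found in the camera images.
- block: Fixed pale pine block, 156 (its x) x 220 (its y) x 70 high, origin at the centre of its underside, z up. Three slots open in its top: each 116 long along the block's x, 8 wide along its y, 50 deep (floor 20 above the table), with a 4 mm bevel along both long sides of the mouth; they lie at y = -70, 0 and +70. Two hold turners, the third is empty.
- pad: Fixed black rubber strip, 100 x 6 x 3 thick, lying on the floor of the EMPTY slot; origin at the centre of its underside (20 above the table), x along the slot.
- slot_bottom (a point): Top centre of the rubber strip: where the lower edge of the scraper comes to rest, 47 below the top of the block. Its x runs along the slot.
- cup: Loose pink plastic measuring cup, about 60 g: round, 50 across at the foot, 56 at the rim, 60 high, wall 3. Flat thumb lug at the rim on its +y side, 14 wide, reaching 48 from the axis. Origin at the centre of its underside, z up. Starts upright on the block over the empty slot.
- mat: Fixed round cork mat, 156 across, 8 thick, origin at the centre of its underside. It and the drainer lie on either side of the block, whichever way round.
- drainer: Fixed drainer: white base 150 (x) x 110 (y) x 8 thick, with four steel wire hoops along its x, each 50 high over the table, 5 mm wire, at y = -45, -6, 6, 45. The scraper stands between the two middle ones (gap 7). Origin at the centre of its underside.
- scraper: Loose dough scraper, about 180 g, standing upright: steel blade 96 wide (its x), 4 thick (its y), 87 high, and on top of it a red bar handle 100 (x) x 22 (y) x 24 high. Total height 111. Origin at the centre of the lower blade edge, z up towards the handle. The same either way round.
- scraper_handle (a point): Centre of the scraper's red handle, 97 above its lower edge.
- turner_black: Loose steel turner with a black handle standing in one slot: blade 90 x 4 x 80 high, upright handle 24 x 14 x 50, top 150 above the table. Leave alone. Origin at the centre of its lower edge.
- turner_wood: The same in wood with a dark handle, in another slot. Leave alone. Origin at the centre of its lower edge.
- teacup: Blue ceramic teacup, 76 across, 65 high, with a handle, at the back of the table. Leave alone. Origin under its centre.
- pan_lid: Aluminium saucepan lid lying flat, 170 across, 44 high over its black knob, at the back. Leave alone. Origin under its centre.
- jar: Closed glass jar with a red screw lid, 80 across, 112 high, at the back right. Leave alone. Origin under its centre.
- tin: Round steel spice tin, 75 across, 76 high, at the back. Leave alone. Origin under its centre.
There are look-alikes about, which are no part of the job. What is shaped like the cup but green is not meant.

How it is judged (in metres and radians):
On the way:
1. the measuring cup stands upright, released, wholly on the cork mat (horizontal distance between cup and mat below 0.052 m and z of cup in the frame of mat between 0.004 and 0.012 m and angle between cup's own z axis and vertical below 0.1 rad and linear speed of cup below 0.03 m/s and contact force between the fingers and cup below 0.1 N), for 0.2 s.
At the end, for the whole second after the job is handed in: Both released, at rest. Cup upright (0.1 rad) on the mat, its axis within 52 mm of the mat's centre. Scraper handle up in the freed slot, edge within 5 mm of the bottom, within 15 mm along and 6 mm across, 0.12 rad of upright and of the slot's direction (all of step 1 and z of scraper in the frame of slot_bottom between -0.004 and 0.005 m and x of scraper in the frame of slot_bottom between -0.015 and 0.015 m and y of scraper in the frame of slot_bottom between -0.006 and 0.006 m and angle between scraper's own z axis and vertical below 0.12 rad and angle between the x axis of scraper and the x axis of block, either way round below 0.12 rad and linear speed of scraper below 0.03 m/s); the robot touches nothing.
It fails at once if the measuring cup is tipped by more than 0.6 rad (angle between cup's own z axis and vertical above 0.6 rad).
It fails at once if the cup is dropped (moves faster than 0.6 m/s out of the fingers, a fall of about 2 cm) (linear speed of cup above 0.6 m/s and contact force between the fingers and cup below 0.05 N).
It fails at once if the scraper is dropped (moves faster than 0.6 m/s out of the fingers, a fall of about 2 cm) (linear speed of scraper above 0.6 m/s and contact force between the fingers and scraper below 0.05 N).
It fails at once if another kitchen thing is moved by more than 25 mm or knocked over (distance of any of teacup, pan_lid, jar, tin, turner_black, turner_wood from where it was at the start of the episode above 0.025 m or angle between any of teacup, pan_lid, jar, tin, turner_black, turner_wood's own z axis and vertical above 0.4 rad).
It also fails if it takes over 67 s, if anything falls off the work surface, if the arm or the gripper's body presses on something with over 40 N, if the wrist force passes 120 N, or if a joint passes its speed limit or range.

ROBOT

A 7-joint arm with a two-finger parallel gripper is mounted at the origin on the work surface. World frame = base frame: x ahead of the robot, y to its left, z up, the work surface at z = 0. Lengths are in mm, angles in rad, forces in N, time in s.
With the tool pointing down it reaches from about 400 to 850 mm from the base axis. Payload 6.9 kg.
Tool frame: the origin (TCP) lies between the finger pads; the fingertips stand 19 mm ahead of it and the grasp point (between the pads) is the TCP (tip_reach is the distance from the TCP to the fingertips, in mm); z points along the fingers, y is the line along which they close (so a half turn about z gives the same grasp; the last joint's range is limited). The gripper opens to 85 mm and grips with 20 to 120 N. Pads are 22 mm wide; open, the fingers measure 114 mm over their backs; the gripper's body (76 mm by 85 mm) begins 54 mm behind the grasp point. The pads swing forward as they close: fully open they stand 13 mm farther back than shut.
Start: joints at [1.234, 0.507, -0.238, 1.5, 0.126, 1.149, -0.155], TCP at [267.765, -564.725, 250.275] pointing down, gripper open.
Joint ranges: [-3.08, 3.08], [-0.24, 2.05], [-1.43, 1.35], [0, 2.5], [-1.52, 4.66], [0.17, 1.96], [-2.89, 2.89]. Speed limits (rad/s): [2.39, 2.39, 3.14, 3.14, 3.14, 3.14, 3.14].

INTERFACE

Orientations are given as a 3x3 rotation matrix whose columns are the frame's x, y, z axes.
In Python, from station import get_state, camera, calibration, sign_off, boxes_of, outline_of, tip_reach gives the robot as it stands.
- The arm moves only by the tool send_rows, never from a script. Its argument "commands" is a list of rows, each a list of 6 numbers: the shift along the tool's x, y, z in mm, then the turn, a rotation vector about the tool's x, y, z in rad. A call has exactly 10 rows; each row is the pose to reach, as a shift and turn from the pose commanded when the call began, along the tool's axes at that moment; what a row does not reach only later rows make up. A row lasts 1/10 s, in which the tool goes at most 50 mm and 8.59 degrees, less where a joint would pass 70% of its speed; a pose out of reach is approached as far as the arm can. A call with a gripper value outside its range is refused whole. "gripper" is the opening in per cent of the stroke, from 0 (shut) to 100 (fully open), set as the call begins (left out, the last holds). The fingers move at their own pace and stop on an object; the grip force is fixed at half the most. Time passes only in rows, so rows that repeat a pose let the fingers close, or fill a call up. It gives the time, the measured TCP pose, the force, the opening and the grip force at its end, in the units of the state.
- get_state(): the state, without advancing time (a new reading comes with each control period).
- camera(name): name is "scene" or "top"; returns (picture, depth): 400x640x3 uint8, blue, green, red; 400x640 float32, mm along the optical axis (not along the pixel's ray), 0 where there is no reading.
- calibration(name): a dict with "intrinsics" (3x3 intrinsics, pixels), "T" (4x4, takes a point from camera to world coordinates). Camera axes: x right, y up, looking along -z (the intrinsics and any distortion apply to the point x, -y, -z); pixel columns grow to the right and rows downward; lengths in mm; the calibration is good to about 2 mm. A picture is of the moment at which its call begins. calibration takes no time and is no camera call.
- sign_off(): hands the job in; it is judged then, once.
Trained networks look in the newest picture that a camera, given by its name, has taken for a name from the list of things; names that differ only in an ending like _2 or _b are one class to them, and where a whole thing is asked for, a point or a joint stands for the part that bears it (a point fixed in the world has none). Each returns a list of dicts, best first, with "conf" (0 to 1); they miss things now and then, are a little off and sometimes report something else, mostly with a low value. They report only what shows in the picture. A call takes as long as a camera call. They do not tell look-alikes from the thing itself.
- boxes_of(name, camera): "bbox" ([left, top, right, bottom] as shares, 0 to 1, of the picture: columns of its width, rows of its height, round what is visible of it).
- outline_of(name, camera): "pixels" (400x640 bool, what is visible of it) and "bbox" ([left, top, right, bottom] as shares, 0 to 1, of the picture: columns of its width, rows of its height, round what is visible of it).
The state is a dict: "time": time; "joints": joint angles; "qvel": joint speeds; "tau": joint torques, N m; "tcp_pos": TCP position; "ee_rot": TCP orientation; "contact_force": force on the tool from outside, world axes, zero at the start; "moment": the same for the moment, N m; "gripper_width": finger opening in mm; "grip_force": force on a finger pad.
Only numpy, scipy, OpenCV 4.12 (cv2) and the standard library are available. Lean on these libraries where they do the work, as an engineer would, in place of code of your own. Each camera call takes 0.05 s, during which the arm holds its last target. There are 200 camera calls.

## Working session

There is one attempt and no reset: what is moved stays moved. The work goes in short steps, Python scripts to look and compute and a tool call to move; the robot and the scene stay as the last step left them, time stands still between calls to the robot, and variables do not carry over. Pictures are saved under pics/ and viewed, at most 10 in all, crops included, and the job is handed in when it is done.

Besides the shell and the picture viewer there is one more tool, called after ">>>" as name(argument=value, ...) on one line, values as JSON. send_rows: Moves the arm, as the interface text tells. Its arguments: {"type":"object","properties":{"commands":{"type":"array"},"gripper":{"type":"number"}},"required":["commands"]}

```bash
mkdir -p pics; cat > h.py <<'E'
import numpy as np, cv2
from station import *
np.set_printoptions(precision=3,suppress=True)
def cloud(cam,depth):
    c=calibration(cam);K=np.array(c["intrinsics"]);T=np.array(c["T"])
    v,u=np.mgrid[0:400,0:640]
    x=(u-K[0,2])/K[0,0]*depth; y=(v-K[1,2])/K[1,1]*depth
    P=np.stack([x,-y,-depth,np.ones_like(depth)],-1)@T.T
    P=P[...,:3]; P[depth<=0]=np.nan
    return P
E
python3 - <<'E'
from h import *
s=get_state();print(s)
for c in("scene","top"):
    p,d=camera(c);cv2.imwrite(f"pics/{c}0.png",p);np.save(f"{c}0.npy",d)
    print(calibration(c))
    P=cloud(c,d)
    for n in("block","cup","mat","drainer","scraper","turner_black","turner_wood"):
        for o in outline_of(n,c)[:3]:
            m=o["pixels"];q=P[m];q=q[~np.isnan(q[:,0])]
            if len(q): print(c,n,round(o["conf"],2),np.array(o["bbox"])*[640,400,640,400],np.percentile(q,[5,50,95],axis=0).round().tolist())
E
```

```text
{'time': 0.0, 'joints': array([ 1.234,  0.508, -0.238,  1.501,  0.126,  1.149, -0.155]), 'qvel': array([ 0.001,  0.   , -0.001, -0.   ,  0.002,  0.   , -0.001]), 'tau': array([  0.   , -62.059,  -2.186, -24.966,   0.013,   0.012,  -0.   ]), 'tcp_pos': array([ 267.52 , -564.337,  249.437]), 'ee_rot': array([[ 0.904,  0.428, -0.001],
       [ 0.428, -0.904,  0.002],
       [-0.   , -0.002, -1.   ]]), 'contact_force': array([-0.94 ,  0.885,  0.263]), 'moment': array([ 0.043,  0.004, -0.029]), 'grip_force': 0.0, 'gripper_width': 85.42296479402083}
{'intrinsics': array([[480.62 ,   0.   , 314.304],
       [  0.   , 480.62 , 198.847],
       [  0.   ,   0.   ,   1.   ]]), 'T': array([[  -0.665,   -0.482,    0.571, 1201.325],
       [   0.747,   -0.45 ,    0.489,  467.311],
       [   0.021,    0.751,    0.66 ,  802.881],
       [   0.   ,    0.   ,    0.   ,    1.   ]])}
scene block 0.86 [300.608 176.2   417.728 264.   ] [[442.0, -87.0, 11.0], [552.0, 35.0, 70.0], [581.0, 115.0, 74.0]]
scene cup 0.87 [332.032 154.6   362.176 187.92 ] [[455.0, -90.0, 78.0], [485.0, -61.0, 113.0], [505.0, -3
[... 1056 characters left out ...]
]])}
top block 0.62 [252.416 192.32  339.392 260.4  ] [[426.0, -90.0, 61.0], [500.0, 17.0, 69.0], [569.0, 106.0, 73.0]]
top cup 0.7 [358.528 257.4   385.984 280.   ] [[323.0, -218.0, -1.0], [348.0, -196.0, 8.0], [369.0, -160.0, 60.0]]
top cup 0.67 [302.784 216.2   332.224 236.2  ] [[455.0, -85.0, 71.0], [481.0, -61.0, 81.0], [501.0, -29.0, 130.0]]
top mat 0.64 [376.768 186.32  432.    241.68 ] [[431.0, -377.0, 2.0], [494.0, -314.0, 7.0], [557.0, -251.0, 11.0]]
top drainer 0.96 [169.984 222.4   218.304 277.2  ] [[413.0, 242.0, 2.0], [473.0, 285.0, 8.0], [547.0, 353.0, 52.0]]
top scraper 0.97 [176.576 227.8   195.52  265.48 ] [[445.0, 280.0, 15.0], [486.0, 294.0, 112.0], [529.0, 307.0, 118.0]]
```

```bash
python3 - <<'E'
from h import *
for c in("scene","top"):
    P=cloud(c,np.load(f"{c}0.npy"));p=cv2.imread(f"pics/{c}0.png")
    def rect(nm,xr,yr,zr):
        m=(P[...,0]>xr[0])&(P[...,0]<xr[1])&(P[...,1]>yr[0])&(P[...,1]<yr[1])&(P[...,2]>zr[0])&(P[...,2]<zr[1])
        q=P[m].astype(np.float32)
        if len(q)>5: print(c,nm,len(q),cv2.minAreaRect(q[:,:2].copy()),"medz",np.median(q[:,2]),"med",np.median(q,axis=0))
    rect("block",(400,600),(-115,140),(64,75))
    rect("scraper",(420,560),(265,325),(108,122))
    rect("cup rim",(440,520),(-110,-15),(122,136))
    rect("tblack",(450,560),(-10,22),(85,110));rect("twood",(450,560),(60,95),(85,110))
    rect("tblackh",(450,560),(-20,30),(130,156));rect("twoodh",(450,560),(50,105),(130,156))
    rect("mat",(410,590),(-400,-230),(4,14))
    rect("drainer",(390,590),(220,370),(4,14))
    p=p[120:330,220:540] if c=="scene" else p[160:300,150:450]
    cv2.imwrite(f"pics/{c}z.png",cv2.resize(p,(800,int(800*p.shape[0]/p.shape[1])),interpolation=cv2.INTER_CUBIC))
E
```

```text
scene block 3370 ((502.267333984375, 4.380302429199219), (161.3238067626953, 223.14645385742188), 0.9876736402511597) medz 71.490326 med [527.272  24.421  71.49 ]
scene scraper 477 ((491.3217468261719, 293.4119873046875), (22.710594177246094, 99.7936782836914), 75.90031433105469) medz 117.64645 med [496.378 294.423 117.646]
scene cup rim 227 ((481.9713134765625, -58.43351364135742), (71.283203125, 55.44768524169922), 74.74357604980469) medz 128.7172 med [476.437 -58.051 128.717]
scene tblack 160 ((503.14373779296875, 6.6326189041137695), (14.37907886505127, 90.25942993164062), 87.75518035888672) medz 94.96664 med [511.964   6.233  94.967]
scene twood 147 ((501.99847412109375, 77.1281967163086), (10.219858169555664, 93.83451080322266), 89.38471221923828) medz 95.88104 med [511.077  76.223  95.881]
scene tblackh 105 ((503.60009765625, 5.381284713745117), (22.978595733642578, 15.562553405761719), 6.021457195281982) medz 144.96294 med [508.156   8.223 144.963]
scene twoodh 108 ((501.271728515625, 75.41109466552734), (25.287601470947266, 14.240586280822754), 1.7060024738311768) medz 146.3
[... 1108 characters left out ...]
5393886566162) medz 98.33813 med [484.996  77.003  98.338]
top tblackh 53 ((499.4292907714844, 7.424387454986572), (23.19331169128418, 13.7194242477417), 0.5428839921951294) medz 147.58867 med [498.346   7.571 147.589]
top twoodh 55 ((498.2167663574219, 77.56153869628906), (21.951650619506836, 13.893743515014648), 0.6218940019607544) medz 147.44196 med [498.178  77.008 147.442]
top mat 1897 ((499.1997985839844, -316.10107421875), (157.3114471435547, 176.934814453125), 89.89857482910156) medz 7.111906 med [ 492.527 -314.374    7.112]
top drainer 1229 ((492.54510498046875, 290.503173828125), (144.9386749267578, 195.44976806640625), 86.22792053222656) medz 7.382514 med [472.061 283.427   7.383]
```

View pics/scenez.png

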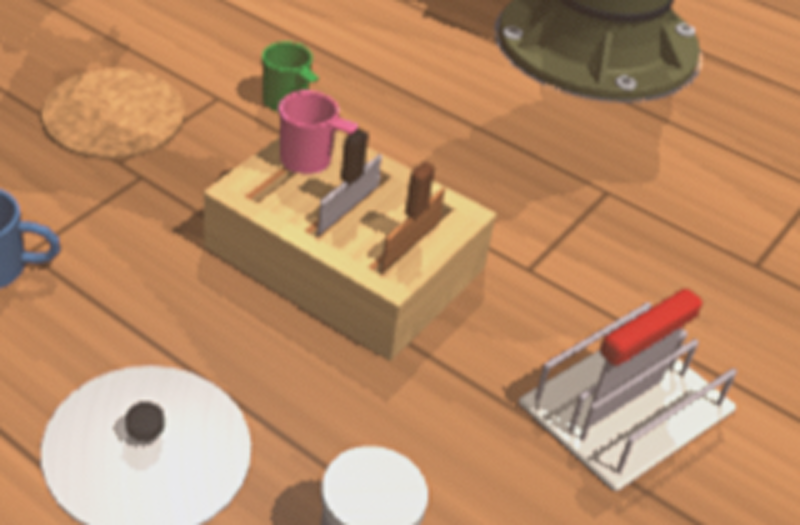

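View pics/topz.png

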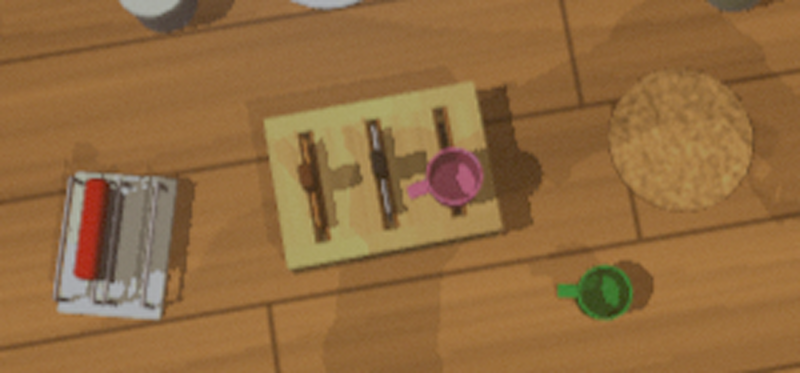

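```bash
cat >> h.py <<'E'
from scipy.spatial.transform import Rotation as Rn
def plan(x,y,z,heading):
    """heading: world heading in deg of tool y axis, tool straight down"""
    s=get_state();R=np.array(s["ee_rot"]);h=np.radians(heading)
    yv=np.array([np.cos(h),np.sin(h),0]);zv=np.array([0,0,-1.]);xv=np.cross(yv,zv)
    Rt=np.stack([xv,yv,zv],1)
    print("at",s["tcp_pos"],"head",np.degrees(np.arctan2(R[1,1],R[0,1])),"t",round(s["time"],2),"j",s["joints"])
    print("shift",R.T@(np.array([x,y,z])-s["tcp_pos"]),"rot",Rn.from_matrix(R.T@Rt).as_rotvec())
E
python3 - <<'E'
from h import *
from scipy.optimize import least_squares
for c in("scene","top"):
    P=cloud(c,np.load(f"{c}0.npy"));p=cv2.imread(f"pics/{c}0.png").astype(int)
    pink=(p[...,2]-p[...,1]>40)&(p[...,0]-p[...,1]>10)
    m=pink&(P[...,0]>430)&(P[...,0]<530)&(P[...,1]>-120)&(P[...,1]<0)&(P[...,2]>(122 if c=="top" else 124))&(P[...,2]<137)
    q=P[m][:,:2]
    f=lambda a:np.hypot(q[:,0]-a[0],q[:,1]-a[1])-26.5
    r=least_squares(f,[480,-65],loss="soft_l1",f_scale=2)
    d=np.hypot(*(q-r.x).T);l=q[d>36]
    print(c,len(q),r.x,r.cost/len(q),"lug",len(l),l.mean(0)-r.x if len(l) else None)
plan(482,-64,200,9)
E
```

```text
scene 158 [479.36  -63.342] 4.148129863480651 lug 17 [-5.693 40.205]
top 77 [478.1   -59.718] 5.183122063618627 lug 9 [-7.521 38.81 ]
at [ 267.757 -564.731  250.3  ] head -64.63466037105539 t 0.8 j [ 1.233  0.507 -0.238  1.5    0.126  1.149 -0.155]
shift [ 408.095 -360.679   50.308] rot [ 0.    -0.    -1.285]
```

>>> send_rows(commands=[[41, -36, 5, 0, 0, -0.12], [81, -73, 10, 0, 0, -0.25], [122, -109, 15, 0, 0, -0.38], [162, -146, 20, 0, 0, -0.51], [203, -182, 25, 0, 0, -0.64], [244, -218, 30, 0, 0, -0.77], [284, -255, 35, 0, 0, -0.9], [325, -291, 40, 0, 0, -1.03], [365, -328, 45, 0, 0, -1.16], [406, -364, 50, 0, 0, -1.285]], gripper=100)

```text
time: 1.8
tcp_pos: [460.8, -103.8, 204.9]
ee_rot: [[-0.161, 0.987, 0.001], [0.987, 0.161, -0.001], [-0.001, 0.001, -1.0]]
contact_force: [1.2, -0.3, 0.1]
gripper_width: 85.2
grip_force: 0.0
```

```bash
python3 -c "
from h import *
plan(479,-62,108,9)"
```

```text
at [ 460.765 -103.837  204.86 ] head 9.264842998245339 t 1.8 j [ 0.658  0.37  -0.67   1.953  0.289  0.912  0.005]
shift [38.422 24.648 96.855] rot [0.001 0.001 0.005]
```

>>> send_rows(commands=[[8, 5, 2, 0, 0, 0], [18, 12, 5, 0, 0, 0], [28, 18, 8, 0, 0, 0], [35, 23, 9, 0, 0, 0], [38, 25, 10, 0, 0, 0], [38, 25, 10, 0, 0, 0], [38, 25, 10, 0, 0, 0], [38, 25, 10, 0, 0, 0], [38, 25, 10, 0, 0, 0], [38, 25, 10, 0, 0, 0]])

```text
time: 2.8
tcp_pos: [478.9, -64.4, 194.7]
ee_rot: [[-0.156, 0.988, 0.0], [0.988, 0.156, -0.0], [-0.0, 0.0, -1.0]]
contact_force: [-0.1, 0.5, -0.3]
gripper_width: 85.4
grip_force: 0.0
```

```bash
python3 -c "
from h import *
plan(479,-62,108,9)
p,d=camera('scene');P=cloud('scene',d);cv2.imwrite('pics/s1.png',cv2.resize(p[80:260,240:480],(800,600),interpolation=cv2.INTER_CUBIC))
"
```

```text
at [478.916 -64.425 194.701] head 8.962929891264917 t 2.8 j [ 0.557  0.4   -0.662  1.942  0.31   0.902 -0.106]
shift [ 2.394  0.455 86.701] rot [ 0.     0.    -0.001]
```

View pics/s1.png

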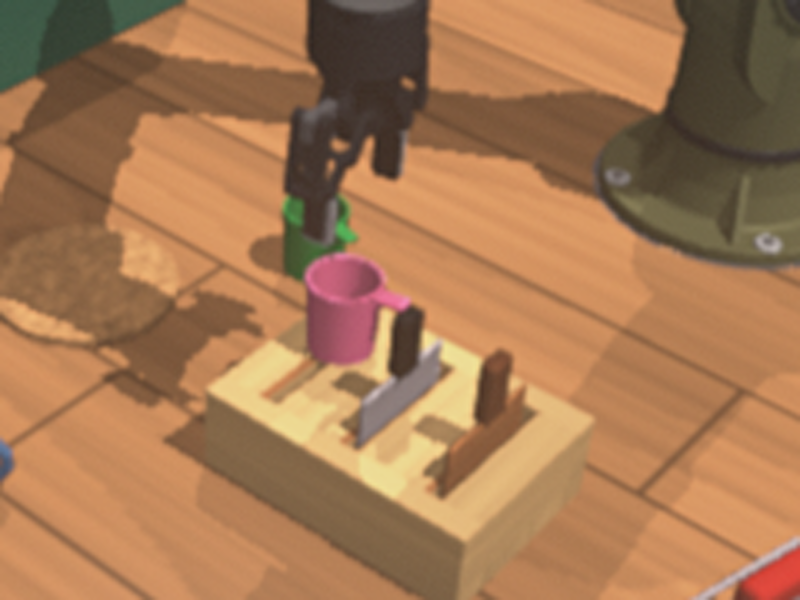

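The gripper (fingers at about (320,225) and (390,165) in the crop) hangs over the pink cup at (345,265). Two candidates exist, pink at (345,300) on the block and green at (315,235) on the table. The pink one on the block is the one meant.

>>> send_rows(commands=[[1, 0, 6, 0, 0, 0], [2, 0, 18, 0, 0, 0], [2, 0, 30, 0, 0, 0], [2, 0, 42, 0, 0, 0], [2, 0, 54, 0, 0, 0], [2, 0, 66, 0, 0, 0], [2, 0, 76, 0, 0, 0], [2, 0, 84, 0, 0, 0], [2, 0, 86, 0, 0, 0], [2, 0, 86, 0, 0, 0]])

```text
time: 3.85
tcp_pos: [478.6, -62.0, 108.4]
ee_rot: [[-0.157, 0.988, -0.0], [0.988, 0.157, 0.0], [0.0, -0.0, -1.0]]
contact_force: [0.6, 0.1, 1.6]
gripper_width: 85.2
grip_force: 0.0
```

>>> send_rows(commands=[[0, 0, 0, 0, 0, 0], [0, 0, 0, 0, 0, 0], [0, 0, 0, 0, 0, 0], [0, 0, 0, 0, 0, 0], [0, 0, 0, 0, 0, 0], [0, 0, 0, 0, 0, 0], [0, 0, 0, 0, 0, 0], [0, 0, 0, 0, 0, 0], [0, 0, 0, 0, 0, 0], [0, 0, 0, 0, 0, 0]], gripper=50)

```text
time: 4.85
tcp_pos: [479.0, -62.2, 109.4]
ee_rot: [[-0.156, 0.988, 0.001], [0.988, 0.156, -0.0], [-0.001, 0.001, -1.0]]
contact_force: [-0.7, -0.0, 5.6]
gripper_width: 53.1
grip_force: 61.6
```

>>> send_rows(commands=[[0, 0, -3, 0, 0, 0], [0, 0, -10, 0, 0, 0], [0, 0, -20, 0, 0, 0], [0, 0, -30, 0, 0, 0], [-5, 0, -40, 0, 0, 0], [-17, -1, -46, 0, 0, 0], [-37, -3, -48, 0, 0, 0], [-62, -5, -50, 0, 0, 0], [-90, -7, -50, 0, 0, 0], [-120, -9, -50, 0, 0, 0]])

```text
time: 5.85
tcp_pos: [488.7, -183.3, 159.6]
ee_rot: [[-0.157, 0.988, 0.001], [0.988, 0.157, -0.0], [-0.001, 0.001, -1.0]]
contact_force: [0.4, -0.1, -0.8]
gripper_width: 53.5
grip_force: 62.7
```

>>> send_rows(commands=[[-28, -2, 0, 0, 0, 0], [-54, -4, 0, 0, 0, 0], [-78, -6, 0, 0, 0, 0], [-98, -8, 0, 0, 0, 0], [-114, -9, 0, 0, 0, 0], [-124, -10, 0, 0, 0, 0], [-130, -11, 0, 0, 0, 0], [-132, -11, 0, 0, 0, 0], [-132, -11, 0, 0, 0, 0], [-132, -11, 0, 0, 0, 0]])

```text
time: 6.85
tcp_pos: [498.5, -313.2, 158.8]
ee_rot: [[-0.158, 0.988, 0.0], [0.988, 0.158, 0.0], [0.0, 0.0, -1.0]]
contact_force: [-0.3, 0.6, -1.4]
gripper_width: 52.8
grip_force: 62.7
```

```bash
python3 -c "
from h import *
plan(498,-314,50,9)
p,d=camera('scene');P=cloud('scene',d);p2=p.astype(int);cv2.imwrite('pics/s2.png',cv2.resize(p[40:220,200:440],(800,600),interpolation=cv2.INTER_CUBIC))
m=(p2[...,2]-p2[...,1]>40)&(p2[...,0]-p2[...,1]>10)&(P[...,1]<-230)&(P[...,1]>-400)&(P[...,2]>60)
print(m.sum(),np.percentile(P[m],[2,50,98],axis=0),get_state()['grip_force'],get_state()['gripper_width'])
"
```

```text
at [ 498.496 -313.168  158.752] head 9.06808495391917 t 6.85 j [ 0.898  0.588 -0.608  1.722  0.397  0.957  0.295]
shift [ -0.783  -0.631 108.752] rot [ 0.    -0.     0.001]
377 [[ 472.977 -339.06   125.086]
 [ 501.847 -296.779  162.174]
 [ 523.501 -273.505  181.952]] 62.701083394406396 53.039252681476874
```

View pics/s2.png

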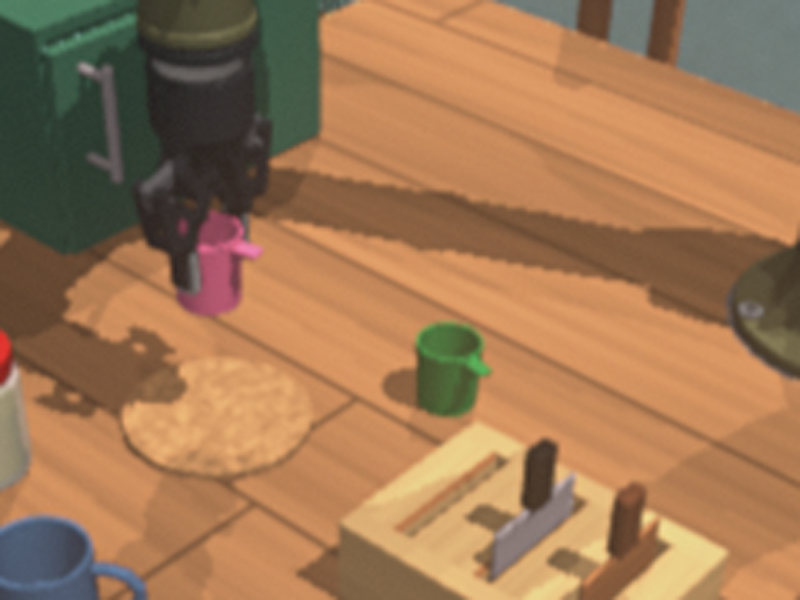

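The cup is held upright at (215,265), above the mat at (218,415), and the slot it stood on is now open at (455,495).

>>> send_rows(commands=[[0, 0, 6, 0, 0, 0], [0, 0, 20, 0, 0, 0], [0, 0, 38, 0, 0, 0], [0, 0, 56, 0, 0, 0], [0, 0, 72, 0, 0, 0], [0, 0, 86, 0, 0, 0], [0, 0, 97, 0, 0, 0], [0, 0, 104, 0, 0, 0], [0, 0, 107, 0, 0, 0], [0, 0, 107, 0, 0, 0]])

```text
time: 7.9
tcp_pos: [498.3, -314.1, 51.4]
ee_rot: [[-0.156, 0.988, -0.0], [0.988, 0.156, 0.0], [0.0, -0.0, -1.0]]
contact_force: [-0.0, -0.9, -0.4]
gripper_width: 53.0
grip_force: 62.7
```

>>> send_rows(commands=[[0, 0, 0.5, 0, 0, 0], [0, 0, 1, 0, 0, 0], [0, 0, 1.5, 0, 0, 0], [0, 0, 2, 0, 0, 0], [0, 0, 2.5, 0, 0, 0], [0, 0, 3, 0, 0, 0], [0, 0, 3.5, 0, 0, 0], [0, 0, 4, 0, 0, 0], [0, 0, 4, 0, 0, 0], [0, 0, 4, 0, 0, 0]])

```text
time: 8.9
tcp_pos: [498.3, -314.1, 47.6]
ee_rot: [[-0.156, 0.988, -0.0], [0.988, 0.156, 0.0], [0.0, -0.0, -1.0]]
contact_force: [0.3, -0.3, -0.6]
gripper_width: 53.1
grip_force: 62.7
```

>>> send_rows(commands=[[0, 0, 0.3, 0, 0, 0], [0, 0, 0.5, 0, 0, 0], [0, 0, 0.7, 0, 0, 0], [0, 0, 0.9, 0, 0, 0], [0, 0, 1.1, 0, 0, 0], [0, 0, 1.3, 0, 0, 0], [0, 0, 1.4, 0, 0, 0], [0, 0, 1.5, 0, 0, 0], [0, 0, 1.5, 0, 0, 0], [0, 0, 1.5, 0, 0, 0]])

```text
time: 9.9
tcp_pos: [498.4, -314.2, 47.4]
ee_rot: [[-0.156, 0.988, 0.0], [0.988, 0.156, -0.001], [-0.001, 0.0, -1.0]]
contact_force: [-3.3, 1.3, 13.0]
gripper_width: 53.3
grip_force: 63.5
```

>>> send_rows(commands=[[0, 0, -0.8, 0, 0, 0], [0, 0, -0.8, 0, 0, 0], [0, 0, -0.8, 0, 0, 0], [0, 0, -0.8, 0, 0, 0], [0, 0, -0.8, 0, 0, 0], [0, 0, -0.8, 0, 0, 0], [0, 0, -0.8, 0, 0, 0], [0, 0, -0.8, 0, 0, 0], [0, 0, -0.8, 0, 0, 0], [0, 0, -0.8, 0, 0, 0]], gripper=100)

```text
time: 10.9
tcp_pos: [498.3, -314.1, 46.9]
ee_rot: [[-0.156, 0.988, 0.0], [0.988, 0.156, 0.0], [0.0, 0.0, -1.0]]
contact_force: [0.6, -0.9, 0.0]
gripper_width: 85.2
grip_force: 0.0
```

>>> send_rows(commands=[[0, 0, -5, 0, 0, 0], [0, 0, -15, 0, 0, 0], [0, 0, -30, 0, 0, 0], [0, 0, -45, 0, 0, 0], [0, 0, -60, 0, 0, 0], [0, 0, -80, 0, 0, 0], [0, 0, -105, 0, 0, 0], [0, 0, -130, 0, 0, 0], [0, 0, -150, 0, 0, 0], [0, 0, -160, 0, 0, 0]])

```text
time: 11.9
tcp_pos: [499.1, -314.2, 210.2]
ee_rot: [[-0.156, 0.988, 0.003], [0.988, 0.156, -0.002], [-0.002, 0.003, -1.0]]
contact_force: [-0.0, -0.4, 0.1]
gripper_width: 85.3
grip_force: 0.0
```

```bash
python3 -c "
from h import *
plan(489.5,294.5,210,76.5)
for c in ('scene','top'):
  p,d=camera(c);P=cloud(c,d);np.save(c+'1.npy',d);cv2.imwrite('pics/'+c+'1.png',p);p2=p.astype(int)
  m=(p2[...,2]-p2[...,1]>40)&(p2[...,0]-p2[...,1]>10)&(P[...,1]<-230)&(P[...,1]>-400)&(P[...,0]>430)
  print(m.sum(),np.percentile(P[m],[2,50,98],axis=0))
"
```

```text
at [ 499.143 -314.21   210.203] head 9.002430868965964 t 11.9 j [ 0.918  0.536 -0.636  1.657  0.355  1.063  0.333]
shift [602.72   85.724  -1.02 ] rot [ 0.001  0.004 -1.178]
479 [[ 473.466 -343.014   14.772]
 [ 505.445 -306.886   51.979]
 [ 526.036 -276.963   70.769]]
326 [[ 472.872 -339.956    7.429]
 [ 500.369 -322.422   33.833]
 [ 522.05  -273.265   68.669]]
```

>>> send_rows(commands=[[15, 2, 0, 0, 0, 0], [45, 6, 0, 0, 0, 0], [85, 12, 0, 0, 0, -0.08], [127, 18, 0, 0, 0, -0.2], [170, 24, 0, 0, 0, -0.32], [213, 30, 0, 0, 0, -0.45], [256, 36, 0, 0, 0, -0.58], [300, 43, 0, 0, 0, -0.7], [340, 48, 0, 0, 0, -0.8], [380, 54, 0, 0, 0, -0.9]])

```text
time: 13.0
tcp_pos: [490.4, 72.0, 206.0]
ee_rot: [[-0.874, 0.487, -0.002], [0.487, 0.874, -0.0], [0.002, -0.001, -1.0]]
contact_force: [0.3, -0.4, -0.4]
gripper_width: 85.1
grip_force: 0.0
```

```bash
python3 -c "
from h import *
plan(489.5,294.5,190,76.5)
for c in('scene','top'):
  P=cloud(c,np.load(c+'1.npy'));p=cv2.imread(f'pics/{c}1.png')
  def sel(xr,yr,zr): return (P[...,0]>xr[0])&(P[...,0]<xr[1])&(P[...,1]>yr[0])&(P[...,1]<yr[1])&(P[...,2]>zr[0])&(P[...,2]<zr[1])
  q=P[sel((400,600),(-115,140),(66,75))].astype(np.float32); print(c,'block',cv2.minAreaRect(q[:,:2].copy()))
  q=P[sel((445,560),(-75,-50),(20,62))].astype(np.float32); print(c,'slot',len(q),cv2.minAreaRect(q[:,:2].copy()) if len(q)>4 else '', np.percentile(q,[2,50,98],axis=0) if len(q) else '')
  # scraper red handle
  a=p.astype(int); m=(a[...,2]-a[...,1]>80)&(a[...,2]-a[...,0]>80)&sel((420,560),(265,325),(85,125))
  q=P[m].astype(np.float32); print(c,'red',len(q),cv2.minAreaRect(q[:,:2].copy()),np.percentile(q[:,2],[5,50,98]))
"
```

```text
at [490.414  71.953 205.971] head 60.86913426888234 t 13.0 j [ 0.437  0.47  -0.926  1.893  0.443  1.002  0.378]
shift [109.106 193.969  15.963] rot [-0.001 -0.002 -0.273]
scene block ((501.4342956542969, 4.62310791015625), (161.75100708007812, 222.65396118164062), 1.2192518711090088)
scene slot 45 ((498.48370361328125, -69.96370697021484), (102.12161254882812, 4.639822006225586), 0.8273758292198181) [[450.703 -71.943  54.457]
 [502.781 -70.034  59.263]
 [546.97  -67.407  61.925]]
scene red 469 ((491.0419616699219, 295.0537414550781), (21.243698120117188, 99.05660247802734), 77.90924072265625) [106.615 117.469 120.94 ]
top block ((500.6773376464844, 7.8866424560546875), (156.74945068359375, 219.95352172851562), 1.143477201461792)
top slot 98 ((503.618408203125, -63.321136474609375), (14.04765796661377, 112.63311004638672), 88.8123550415039) [[450.72  -67.136  20.265]
 [503.942 -63.353  24.384]
 [559.429 -57.296  61.367]]
top red 252 ((488.2769470214844, 294.94866943359375), (18.29360008239746, 96.43901062011719), 76.0064697265625) [112.316 115.918 120.785]
```

>>> send_rows(commands=[[18, 32, 2, 0, 0, -0.05], [38, 66, 5, 0, 0, -0.1], [58, 102, 8, 0, 0, -0.16], [76, 134, 11, 0, 0, -0.2], [90, 160, 13, 0, 0, -0.24], [100, 178, 15, 0, 0, -0.27], [106, 188, 16, 0, 0, -0.28], [109, 194, 16, 0, 0, -0.28], [109, 194, 16, 0, 0, -0.28], [109, 194, 16, 0, 0, -0.28]])

```text
time: 14.0
tcp_pos: [492.7, 291.0, 190.7]
ee_rot: [[-0.972, 0.233, -0.0], [0.233, 0.972, -0.001], [0.0, -0.001, -1.0]]
contact_force: [0.5, 0.4, -0.2]
gripper_width: 85.5
grip_force: 0.0
```

```bash
python3 -c "
from h import *
plan(489.6,295,106,76.9)
p,d=camera('scene');cv2.imwrite('pics/s3.png',cv2.resize(p[150:330,370:610],(800,600),interpolation=cv2.INTER_CUBIC))
"
```

```text
at [492.731 291.035 190.721] head 76.51888389490553 t 14.0 j [-0.012  0.612 -0.928  1.723  0.546  1.088  0.218]
shift [ 3.968  3.218 84.717] rot [-0.001 -0.    -0.007]
```

View pics/s3.png

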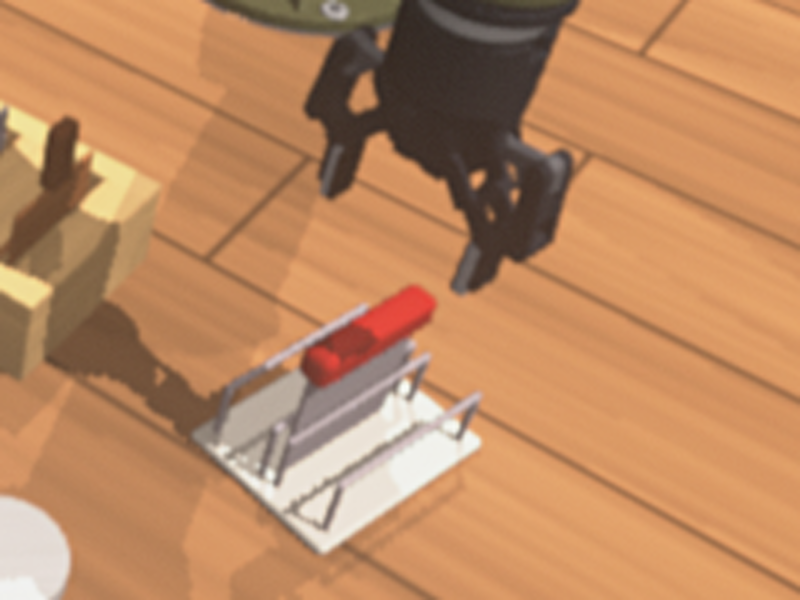

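The gripper straddles the red handle at (370,335), with the fingers at (335,180) and (475,275). Descending.

>>> send_rows(commands=[[1, 1, 6, 0, 0, -0.007], [3, 2, 18, 0, 0, -0.007], [4, 3, 30, 0, 0, -0.007], [4, 3, 42, 0, 0, -0.007], [4, 3, 54, 0, 0, -0.007], [4, 3, 66, 0, 0, -0.007], [4, 3, 75, 0, 0, -0.007], [4, 3, 82, 0, 0, -0.007], [4, 3, 84, 0, 0, -0.007], [4, 3, 84, 0, 0, -0.007]])

```text
time: 15.05
tcp_pos: [489.4, 296.1, 106.8]
ee_rot: [[-0.974, 0.225, -0.0], [0.225, 0.974, 0.0], [0.0, -0.0, -1.0]]
contact_force: [-0.3, -0.9, -0.6]
gripper_width: 85.1
grip_force: 0.0
```

>>> send_rows(commands=[[0, 0, 0, 0, 0, 0], [0, 0, 0, 0, 0, 0], [0, 0, 0, 0, 0, 0], [0, 0, 0, 0, 0, 0], [0, 0, 0, 0, 0, 0], [0, 0, 0, 0, 0, 0], [0, 0, 0, 0, 0, 0], [0, 0, 0, 0, 0, 0], [0, 0, 0, 0, 0, 0], [0, 0, 0, 0, 0, 0]], gripper=10)

```text
time: 16.05
tcp_pos: [489.6, 295.8, 107.3]
ee_rot: [[-0.974, 0.225, 0.0], [0.225, 0.974, -0.0], [-0.001, -0.0, -1.0]]
contact_force: [-0.7, -1.0, 5.3]
gripper_width: 21.2
grip_force: 59.0
```

>>> send_rows(commands=[[0, 0, -2, 0, 0, 0], [0, 0, -8, 0, 0, 0], [0, 0, -16, 0, 0, 0], [0, 0, -26, 0, 0, 0], [0, 0, -38, 0, 0, 0], [0, 0, -52, 0, 0, 0], [0, 0, -68, 0, 0, 0], [0, 0, -86, 0, 0, 0], [0, 0, -104, 0, 0, 0], [0, 0, -120, 0, 0, 0]])

```text
time: 17.05
tcp_pos: [489.4, 296.2, 229.0]
ee_rot: [[-0.974, 0.225, 0.001], [0.225, 0.974, 0.001], [-0.001, 0.001, -1.0]]
contact_force: [0.2, 0.2, -1.8]
gripper_width: 21.2
grip_force: 58.6
```

>>> send_rows(commands=[[0, 0, -12, 0, 0, 0], [0, 0, -22, 0, 0, 0], [0, 0, -32, 0, 0, 0], [0, 0, -40, 0, 0, 0], [0, 0, -46, 0, 0, 0], [0, 0, -50, 0, 0, 0], [0, 0, -50, 0, 0, 0], [0, 0, -50, 0, 0, 0], [0, 0, -50, 0, 0, 0], [0, 0, -50, 0, 0, 0]])

```text
time: 18.05
tcp_pos: [489.4, 295.9, 276.6]
ee_rot: [[-0.974, 0.225, -0.001], [0.225, 0.974, -0.0], [0.001, -0.0, -1.0]]
contact_force: [-0.8, -0.3, -1.0]
gripper_width: 21.0
grip_force: 58.6
```

```bash
python3 -c "
from h import *
plan(502.3,-63.4,275,91.1)
for c in('scene','top'):
  p,d=camera(c);P=cloud(c,d);a=p.astype(int)
  m=(a[...,2]-a[...,1]>80)&(a[...,2]-a[...,0]>80)&(P[...,2]>200)
  q=P[m].astype(np.float32); print(c,'red',len(q),cv2.minAreaRect(q[:,:2].copy()),np.percentile(q[:,2],[5,50,98]))
"
```

```text
at [489.372 295.887 276.568] head 77.00877729831898 t 18.05 j [ 0.011  0.535 -0.981  1.595  0.461  1.262  0.295]
shift [ -93.366 -347.184    1.647] rot [-0.    -0.001 -0.246]
scene red 236 ((503.511474609375, 293.383056640625), (20.309236526489258, 73.19237518310547), 77.08879852294922) [273.988 286.26  289.335]Traceback (most recent call last):
  File "<string>", line 7, in <module>
    q=P[m].astype(np.float32); print(c,'red',len(q),cv2.minAreaRect(q[:,:2].copy()),np.percentile(q[:,2],[5,50,98]))
                                                                                    ~~~~~~~~~~~~~^^^^^^^^^^^^^^^^^^
    return _quantile_unchecked(
        a, q, axis, out, overwrite_input, method, keepdims, weights)
    return _ureduce(a,
                    func=_quantile_ureduce_func,
    ...<5 lines>...
                    overwrite_input=overwrite_input,
                    method=method)
    r = func(a, **kwargs)
    result = _quantile(arr,
                       quantiles=q,
    ...<2 lines>...
                       out=out,
                       weights=wgt)
    slices_having_nans = np.isnan(arr[-1, ...])
                                  ~~~^^^^^^^^^
IndexError: index -1 is out of bounds for axis 0 with size 0
```

>>> send_rows(commands=[[-3, -10, 0, 0, 0, -0.01], [-9, -32, 0, 0, 0, -0.03], [-17, -62, 0, 0, 0, -0.05], [-26, -96, 0, 0, 0, -0.08], [-35, -130, 0, 0, 0, -0.1], [-44, -164, 0, 0, 0, -0.12], [-53, -197, 0, 0, 0, -0.14], [-62, -230, 0, 0, 0, -0.17], [-70, -260, 0, 0, 0, -0.19], [-77, -286, 0, 0, 0, -0.21]])

```text
time: 19.15
tcp_pos: [499.8, -2.8, 276.8]
ee_rot: [[-1.0, 0.017, -0.0], [0.017, 1.0, -0.001], [0.0, -0.001, -1.0]]
contact_force: [-0.6, -0.3, -1.3]
gripper_width: 21.0
grip_force: 58.7
```

>>> send_rows(commands=[[-6, -22, 0, 0, 0, -0.01], [-11, -40, 0, 0, 0, -0.02], [-14, -52, 0, 0, 0, -0.03], [-16, -59, 0, 0, 0, -0.036], [-16, -61, 0, 0, 0, -0.036], [-16, -61, 0, 0, 0, -0.036], [-16, -61, 0, 0, 0, -0.036], [-16, -61, 0, 0, 0, -0.036], [-16, -61, 0, 0, 0, -0.036], [-16, -61, 0, 0, 0, -0.036]])

```text
time: 20.15
tcp_pos: [515.1, -60.9, 277.0]
ee_rot: [[-1.0, -0.02, 0.0], [-0.02, 1.0, -0.0], [-0.0, -0.0, -1.0]]
contact_force: [0.0, 1.2, -2.4]
gripper_width: 21.3
grip_force: 58.7
```

```bash
python3 -c "
from h import *
plan(502,-63,180,91.1)"
```

```text
at [515.111 -60.919 276.981] head 91.13187186311325 t 20.15 j [ 0.801  0.491 -1.128  1.727  0.47   1.228  1.145]
shift [13.152 -1.816 96.981] rot [-0.     0.     0.001]
```

>>> send_rows(commands=[[4, -1, 4, 0, 0, 0], [9, -1, 12, 0, 0, 0], [12, -2, 24, 0, 0, 0], [13, -2, 38, 0, 0, 0], [13, -2, 52, 0, 0, 0], [13, -2, 66, 0, 0, 0], [13, -2, 78, 0, 0, 0], [13, -2, 87, 0, 0, 0], [13, -2, 93, 0, 0, 0], [13, -2, 95, 0, 0, 0]])

```text
time: 21.15
tcp_pos: [502.1, -63.4, 181.3]
ee_rot: [[-1.0, -0.019, -0.001], [-0.019, 1.0, 0.0], [0.001, 0.0, -1.0]]
contact_force: [-0.2, -0.2, -1.6]
gripper_width: 21.0
grip_force: 58.7
```

```bash
python3 -c "
from h import *
plan(502,-63,121,91.1)
p,d=camera('scene');P=cloud('scene',d);np.save('s4.npy',d);cv2.imwrite('pics/s4raw.png',p)
def sel(xr,yr,zr): return (P[...,0]>xr[0])&(P[...,0]<xr[1])&(P[...,1]>yr[0])&(P[...,1]<yr[1])&(P[...,2]>zr[0])&(P[...,2]<zr[1])
for n,y,z in(('scr',-63,(90,140)),('tb',7,(78,98)),('tw',77,(78,98))):
  q=P[sel((445,560),(y-9,y+9),z)];k=np.polyfit(q[:,0]-502,q[:,1],1);print(n,len(q),'y@502',k[1],'slope deg',np.degrees(k[0]),np.percentile(q,[2,50,98],axis=0).tolist())
cv2.imwrite('pics/s4.png',cv2.resize(p[100:250,270:470],(800,600),interpolation=cv2.INTER_CUBIC))
"
```

```text
at [502.098 -63.408 181.318] head 91.11365471028547 t 21.15 j [ 0.759  0.569 -1.055  1.902  0.583  1.018  1.037]
shift [ 0.052  0.392 60.318] rot [ 0.    -0.001  0.   ]
scr 424 y@502 -62.87748203180296 slope deg 0.6565220028744418 [[457.36965021260113, -65.04226996495738, 92.04304954914438], [505.5856871758612, -62.87002987533509, 115.50941700741305], [550.3494224121491, -60.62732345470806, 138.98341403820555]]
tb 144 y@502 6.337219705856207 slope deg 0.7299095594245536 [[460.09145370545303, 4.54819223798797, 78.36315822043237], [505.6426950748467, 6.360902501920407, 88.31398759678103], [546.385785214317, 8.3941954443714, 97.93845630156946]]
tw 139 y@502 76.4584854640001 slope deg 0.7950238282760947 [[457.95047123189585, 74.8401210641096, 78.43682220034003], [507.3117522880558, 76.57325209787001, 88.56258770047589], [545.6976029272676, 78.06405132050585, 97.67637012702964]]
```

View pics/s4.png

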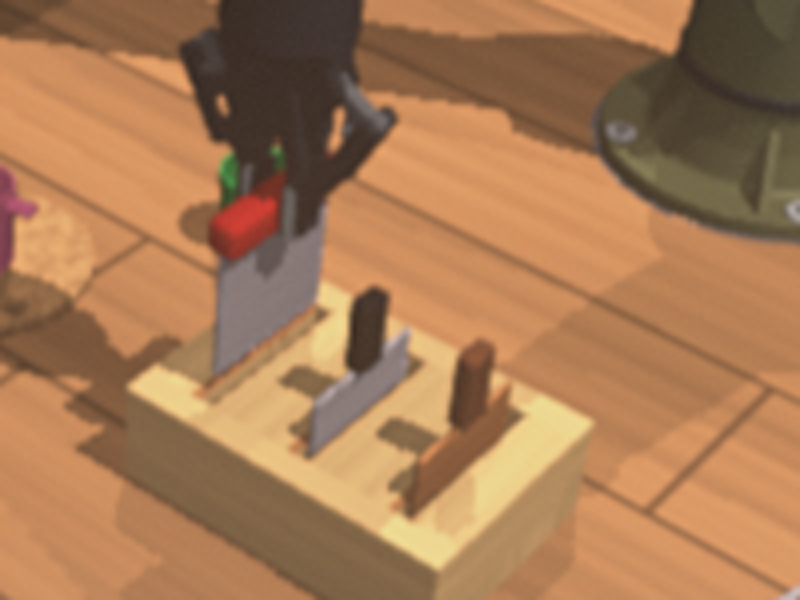

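The blade's lower edge, (215,375) to (320,310), hangs over the open slot, (205,395) to (325,315), and is parallel to the turners. The offset is about 0.7 mm, so I correct for that while lowering.

>>> send_rows(commands=[[0, -0.3, 1, 0, 0, 0], [0, -0.6, 3, 0, 0, 0], [0, -0.6, 5, 0, 0, 0], [0, -0.6, 8, 0, 0, 0], [0, -0.6, 11, 0, 0, 0], [0, -0.6, 14, 0, 0, 0], [0, -0.6, 17, 0, 0, 0], [0, -0.6, 20, 0, 0, 0], [0, -0.6, 22, 0, 0, 0], [0, -0.6, 23, 0, 0, 0]])

```text
time: 22.2
tcp_pos: [502.1, -64.1, 158.7]
ee_rot: [[-1.0, -0.019, -0.0], [-0.019, 1.0, 0.0], [0.0, 0.0, -1.0]]
contact_force: [-0.7, 0.4, -0.5]
gripper_width: 21.3
grip_force: 58.7
```

Entered the slot without resistance.

>>> send_rows(commands=[[0, 0, 2, 0, 0, 0], [0, 0, 5, 0, 0, 0], [0, 0, 9, 0, 0, 0], [0, 0, 13, 0, 0, 0], [0, 0, 17, 0, 0, 0], [0, 0, 21, 0, 0, 0], [0, 0, 25, 0, 0, 0], [0, 0, 28, 0, 0, 0], [0, 0, 30, 0, 0, 0], [0, 0, 31, 0, 0, 0]])

```text
time: 23.2
tcp_pos: [502.2, -64.1, 127.7]
ee_rot: [[-1.0, -0.019, -0.0], [-0.019, 1.0, 0.0], [0.0, 0.0, -1.0]]
contact_force: [0.4, 0.3, -1.7]
gripper_width: 20.7
grip_force: 58.7
```

>>> send_rows(commands=[[0, 0, 0.5, 0, 0, 0], [0, 0, 1, 0, 0, 0], [0, 0, 1.5, 0, 0, 0], [0, 0, 2, 0, 0, 0], [0, 0, 2.5, 0, 0, 0], [0, 0, 3, 0, 0, 0], [0, 0, 3.5, 0, 0, 0], [0, 0, 4, 0, 0, 0], [0, 0, 4, 0, 0, 0], [0, 0, 4, 0, 0, 0]])

```text
time: 24.2
tcp_pos: [502.2, -64.1, 123.9]
ee_rot: [[-1.0, -0.019, -0.0], [-0.019, 1.0, 0.0], [0.0, 0.0, -1.0]]
contact_force: [-0.1, -0.6, -1.1]
gripper_width: 21.2
grip_force: 58.7
```

>>> send_rows(commands=[[0, 0, 0.3, 0, 0, 0], [0, 0, 0.6, 0, 0, 0], [0, 0, 0.9, 0, 0, 0], [0, 0, 1.2, 0, 0, 0], [0, 0, 1.5, 0, 0, 0], [0, 0, 1.7, 0, 0, 0], [0, 0, 1.9, 0, 0, 0], [0, 0, 2, 0, 0, 0], [0, 0, 2, 0, 0, 0], [0, 0, 2, 0, 0, 0]])

```text
time: 25.2
tcp_pos: [502.2, -64.0, 122.3]
ee_rot: [[-1.0, -0.019, 0.0], [-0.019, 1.0, -0.0], [-0.0, -0.0, -1.0]]
contact_force: [-2.0, -1.0, 6.1]
gripper_width: 20.9
grip_force: 59.7
```

Contact came at the predicted height (122.3). I release with a part opening so the fingers stay clear of the turner.

>>> send_rows(commands=[[0, 0, 0, 0, 0, 0], [0, 0, 0, 0, 0, 0], [0, 0, 0, 0, 0, 0], [0, 0, 0, 0, 0, 0], [0, 0, 0, 0, 0, 0], [0, 0, 0, 0, 0, 0], [0, 0, 0, 0, 0, 0], [0, 0, 0, 0, 0, 0], [0, 0, 0, 0, 0, 0], [0, 0, 0, 0, 0, 0]], gripper=50)

```text
time: 26.2
tcp_pos: [502.2, -64.1, 121.9]
ee_rot: [[-1.0, -0.019, 0.0], [-0.019, 1.0, 0.0], [-0.0, 0.0, -1.0]]
contact_force: [0.0, 0.2, -0.2]
gripper_width: 42.4
grip_force: 0.0
```

>>> send_rows(commands=[[0, 0, -4, 0, 0, 0], [0, 0, -12, 0, 0, 0], [0, 0, -22, 0, 0, 0], [0, 0, -34, 0, 0, 0], [0, 0, -50, 0, 0, 0], [0, 0, -66, 0, 0, 0], [0, 0, -82, 0, 0, 0], [0, 0, -96, 0, 0, 0], [0, 0, -106, 0, 0, 0], [0, 0, -110, 0, 0, 0]])

```text
time: 27.2
tcp_pos: [502.6, -64.0, 233.2]
ee_rot: [[-1.0, -0.019, 0.001], [-0.019, 1.0, -0.0], [-0.001, -0.0, -1.0]]
contact_force: [-0.5, -0.5, -0.0]
gripper_width: 42.6
grip_force: 0.0
```

```bash
python3 -c "
from h import *
p,d=camera('scene');P=cloud('scene',d);a=p.astype(int)
def sel(xr,yr,zr): return (P[...,0]>xr[0])&(P[...,0]<xr[1])&(P[...,1]>yr[0])&(P[...,1]<yr[1])&(P[...,2]>zr[0])&(P[...,2]<zr[1])
m=(a[...,2]-a[...,1]>80)&(a[...,2]-a[...,0]>80)&sel((430,570),(-95,-30),(90,160))
q=P[m].astype(np.float32);print(cv2.minAreaRect(q[:,:2].copy()),np.percentile(q[:,2],[5,50,98]))
q=P[sel((445,560),(-72,-54),(75,105))];print(np.percentile(q,[2,50,98],axis=0))
print(get_state()['gripper_width'],get_state()['tcp_pos'])
cv2.imwrite('pics/s5.png',cv2.resize(p[110:260,230:430],(800,600),interpolation=cv2.INTER_CUBIC))
"
```

```text
((503.4444885253906, -62.871280670166016), (100.77529907226562, 22.860416412353516), 1.3204598426818848) [118.914 131.863 135.77 ]
[[458.285 -65.65   76.031]
 [508.292 -62.776  88.759]
 [550.045 -60.671 101.87 ]]
42.577973133474785 [502.551 -64.064 233.07 ]
```

View pics/s5.png

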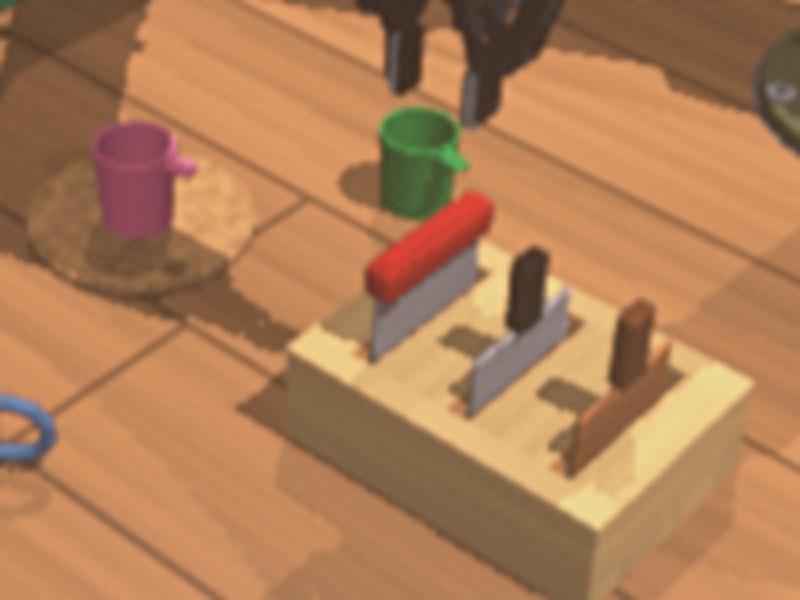

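The scraper stands upright in the freed slot, with its handle at (430,250) and its top at about 134 mm as expected. The pink cup stands on the mat at (137,180), and the gripper is clear.

```bash
python3 -c "
from station import sign_off
print(sign_off())"
```

```text
the job is handed in; nothing more can be done
None
```

The job is handed in: the last picture shows the pink cup upright and released on the cork mat and the scraper standing fully home in the freed slot; the sign-off gave back no verdict.

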